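# Clock a camera on a microscope port

### The arm

A 6-joint arm with a two-finger parallel gripper is mounted at the origin on the work surface. World frame = base frame: x ahead of the robot, y to its left, z up, the work surface at z = 0. Lengths are in m, angles in degrees, forces in N, time in s.
With the tool pointing down it reaches from about 0.3 to 0.75 m from the base axis. Payload 8.5 kg.
Tool frame: the origin (TCP) lies at the very end of the fingers, on their centre line; the grasp point (between the pads) lies 19 mm behind it (env.hold_point_z is the distance from the TCP to the grasp point, in m); z points along the fingers, y is the line along which they close (so a half turn about z gives the same grasp; the last joint's range is limited). The gripper opens to 85 mm and grips with 20 to 120 N. Pads are 22 mm wide; open, the fingers measure 114 mm over their backs; the gripper's body (76 mm by 85 mm) begins 54 mm behind the grasp point. The pads swing forward as they close: fully open they stand 13 mm farther back than shut.
Start: joints at [53.784, 21.807, 74.336, -0, 83.858, -12.336], TCP at [0.223, 0.503, 0.231] pointing down, gripper open.
Joint ranges: [-178.18, 178.18], [-50.72, 133.34], [12.68, 142.11], [-81.47, 261.47], [9.98, 163.14], [-165.26, 165.26]. Speed limits (degrees/s): [136.94, 136.94, 180, 180, 180, 180].

### API

Orientations are given as a 3x3 rotation matrix whose columns are the frame's x, y, z axes.
In Python, from rig import env, optics gives the robot as it stands.
- The arm moves only by the shell command python3 -m jog 'ROWS' [OPENING] [FORCE]. ROWS is JSON, a list of rows, each an object with "linear": the shift along the tool's x, y, z in units of 40 mm (1.0 is 40 mm), a list of three; "roll": the turn about the tool's z in units of 5 degrees (1.0 is 5 degrees). A call has 1 to 12 rows; each row shifts and turns the commanded pose from where the row before left it, along the tool's axes as they then stand; what a row does not reach is not made up. A row lasts 1/12 s, in which the tool goes at most 41.7 mm and 7.16 degrees, less where a joint would pass 70% of its speed; a pose out of reach is approached as far as the arm can. A call is refused whole if a number of a shift passes 1 or a number of a turn 1, either way. A call with a gripper value outside its range is refused whole. OPENING is the opening, from -1 (shut) to 1 (fully open), set as the call begins (- or left out, the last holds). The fingers move at their own pace and stop on an object; FORCE is the grip in N (left out, the last holds). Time passes only in rows, so rows that do not move let the fingers close. It gives the time, the measured TCP pose, the force, the opening and the grip force at its end, in the units of the state.
- env.observe(): the state, without advancing time (a new reading comes with each control period).
- optics.get_image(name): name is "scene" or "top"; returns the picture (400x640x3 uint8, red, green, blue); there is no depth.
- optics.calibration(name): a dict with "fov_y" (degrees; the focal length in pixels is half the picture's height over the tangent of half this angle, whatever the lens; pixels are square), "cx", "cy" (the principal point, pixels), "T" (4x4, takes a point from camera to world coordinates). Camera axes: x right, y down, z forward; pixel columns grow to the right and rows downward; lengths in m; the calibration is good to about 2 mm. A picture is of the moment at which its call begins. calibration takes no time and is no camera call.
- env.close_job(): hands the job in; it is judged then, once.
The state is a dict: "time_s": time; "q": joint angles; "qvel": joint speeds; "joint_efforts": joint torques, N m; "position": TCP position; "tool_rot": TCP orientation; "ft_force": force on the tool from outside, world axes, zero at the start; "wrist_torque": the same for the moment, N m; "grip_width": finger opening in m; "gripper_force": force on a finger pad.
Only numpy, scipy, OpenCV 4.12 (cv2) and the standard library are available. Lean on these libraries where they do the work, as an engineer would, in place of code of your own. Each camera call takes 0.05 s, during which the arm holds its last target. There are 200 camera calls.

### The job

Fit the camera onto the port of the white microscope unit: lower its nose into the port, feel gently for the two entry slots, push down against the sprung seal and screw it clockwise (seen from above) until the end with the two sockets faces squarely the same way as the unit's front with the black thumbwheel. The thread does not stop there, so stop at the right face and let go, leaving the camera held down on its seal by the thread. Never force it: a push of about 10 N is enough, and a lug jammed hard will be damaged. Leave the other things on the bench where they are.

Things in the scene. Friction and masses are not known exactly. Their poses are not given: they have to be found in the camera images.
- camera: black block camera, body 60 (x) x 44 (y) x 50 mm (z), about 250 g, on a round steel flange, radius 27, 4 mm thick. Origin: centre of the flange's underside, z up; the body spans z = 4 to 54 mm. Grip its two flat sides, 44 mm apart along y. The end with two round steel sockets (stubs 9 mm long) is at -x. It starts nose down in the parking ring, flange on the ring's top
- lugs (a point): on the axis of the camera's steel nose, at the lugs, 9.5 mm below the flange's underside. The nose has radius 14 mm, is 20 mm long and chamfered (last 4 mm); two round lugs of 5 mm diameter stick out along the camera's +x and -x to a radius of 21.5 mm
- socket_end (a point): centre of the camera's socket end face, 30 mm from the axis on the camera's -x side, 32 mm above the flange's underside; same axes as the camera
- park: fixed black parking ring for the camera, outer radius 31, bore radius 23.2, 24 mm high; origin under its centre
- unit: fixed white microscope unit on a 150 x 180 mm aluminium foot, 85 mm high, origin under its centre; front at -x: black thumbwheel sticking out 22 mm; back: two screw heads on top. On its axis stands the port, a dark tube of radius 30 mm, rim 115 mm up. The camera enters turned 40 to 100 degrees counter-clockwise of its final heading (slots not measured: feel for them)
- port_rim (a point): centre of the port at rim height, axes as the unit (x from front to back, z up). Inside is a steel collar, top at the rim, bore radius 15 mm, with two slots for the lugs, half a turn apart (11 degrees of play in all). With the lugs on the collar's top beside the slots the flange is 12 mm above the rim; with the lugs through the slots it drops to the seal
- seal_top (a point): top of the sprung black seal ring when free (radius 23 to 27 mm), 4 mm above the rim, fixed to the unit. The seal gives under the flange: 3 N to start it, then 1.8 N per mm, 6 mm of travel. The port is delicate: lugs, thread and seal together must never bear more than 45 N (half of that is normal; a lug jammed on a slot's edge multiplies the push)
- thread_start (a point): port axis at the height of the thread's start, 4 mm below the rim. The lugs run under the thread when turned clockwise from the slots; it starts 15 degrees on, is 126 degrees long (well past the final heading) and draws the camera down 0.04 mm per degree. To get under it push the flange to less than 3 mm above the rim (5 N; 7 to 10 N is good). Self-locking; turning takes about 0.3 N m
- objective: loose steel objective, radius 17, 52 mm high, standing; origin under its centre; leave alone
- dish: loose glass dish, radius 30, 14 mm high; origin under its centre; leave alone
- driver: loose screwdriver, 150 mm, lying; leave alone
- slide_box: loose grey box 85 x 50 x 32 mm; leave alone
- lens_cap: loose black lens cap, radius 20, 12 mm high; leave alone
- filter: loose dark filter disc, radius 16.5, 9 mm high; leave alone

How it is judged (in metres and radians):
On the way:
1. the camera's nose is through the slots and down on the seal, not yet turned (z of camera in the frame of port_rim below 0.0055 m and horizontal distance between camera and port_rim below 0.003 m and angle between the x axis of camera and the x axis of port_rim, either way round above 0.35 rad), for 0.05 s.
At the end, for the whole second after the job is handed in: the camera stands upright on the port axis (within 3 mm, tilt under 0.06 rad), flange underside less than 3 mm above the rim, socket end towards the unit's front and square with it within 0.08 rad, at rest and released (z of camera in the frame of port_rim below 0.003 m and horizontal distance between camera and port_rim below 0.003 m and angle between the x axis of camera and the x axis of port_rim, either way round below 0.08 rad and x of socket_end in the frame of port_rim below -0.02 m and angle between camera's own z axis and vertical below 0.06 rad and linear speed of camera below 0.01 m/s and contact force between the fingers and camera below 0.1 N); the robot touches nothing.
It fails at once if the camera and the port (lugs, thread and seal together) bear on each other with more than 45 N (contact force between camera and unit above 45 N).
It fails at once if one of the loose bystanders (objective, dish, screwdriver, slide box, lens cap, filter) is moved by more than 20 mm (distance of any of objective, dish, driver, slide_box, lens_cap, filter from where it was at the start of the episode above 0.02 m).
It also fails if it takes over 58 s, if anything falls off the work surface, if the arm or the gripper's body presses on something with over 40 N, if the wrist force passes 120 N, or if a joint passes its speed limit or range.

## Working session

There is one attempt and no reset: what is moved stays moved. The work goes in short steps, Python scripts to look and compute and a shell command to move; the robot and the scene stay as the last step left them, time stands still between calls to the robot, and variables do not carry over. Pictures are saved under pics/ and viewed, at most 10 in all, crops included, and the job is handed in when it is done.

```bash
ls; mkdir -p pics; python3 - <<'E'
from rig import env, optics
import cv2,numpy as np
for n in("top","scene"):
    im=optics.get_image(n); cv2.imwrite(f"pics/{n}0.png",im[:,:,::-1])
    c=optics.calibration(n); print(n,c["fov_y"],c["cx"],c["cy"],np.round(c["T"],4).tolist(), [k for k in c])
s=env.observe(); print({k:np.round(v,4).tolist() for k,v in s.items()}, env.hold_point_z)
E
```

```text
pics
top 50.3387926168067 323.7662882547701 203.44965486816622 [[-0.0196, -0.984, 0.1772, 0.3726], [-0.9996, 0.0228, 0.0162, 0.0896], [-0.02, -0.1768, -0.984, 1.0146], [0.0, 0.0, 0.0, 1.0]] ['fov_y', 'cx', 'cy', 'T']
scene 54.25339095159518 321.5134061622742 199.15902580251515 [[0.1793, 0.656, -0.7332, 1.1857], [0.9838, -0.1205, 0.1328, -0.0126], [-0.0012, -0.7451, -0.667, 0.7019], [0.0, 0.0, 0.0, 1.0]] ['fov_y', 'cx', 'cy', 'T']
{'time_s': 0.1, 'q': [53.784, 21.8387, 74.3792, 0.0003, 83.8584, -12.3358], 'qvel': [-0.001, -0.0816, -0.1265, 0.074, 0.0463, 0.0033], 'joint_efforts': [0.0026, -44.9226, -23.1658, -0.0003, 0.0036, 0.0], 'position': [0.2225, 0.5027, 0.2308], 'tool_rot': [[-0.9144, 0.4048, -0.0008], [0.4048, 0.9144, -0.0011], [0.0003, -0.0013, -1.0]], 'ft_force': [-0.402, -0.0943, 0.2346], 'wrist_torque': [-0.0206, -0.0085, -0.0368], 'gripper_force': 0.0, 'grip_width': 0.0856} 0.0187
```

View pics/top0.png

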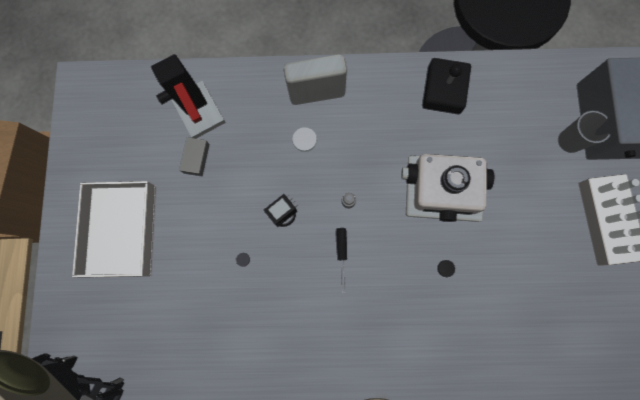

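View pics/scene0.png

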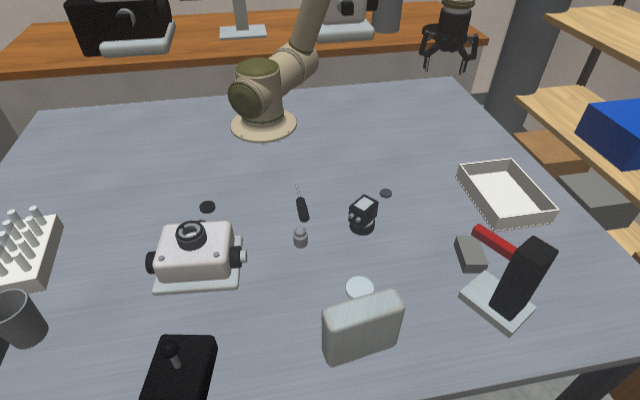

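```bash
python3 - <<'E'
import cv2,numpy as np
t=cv2.imread("pics/top0.png");s=cv2.imread("pics/scene0.png")
def cr(im,x,y,w,h,k): return cv2.resize(im[y:y+h,x:x+w],None,fx=k,fy=k,interpolation=cv2.INTER_CUBIC)
a=np.hstack([cr(t,255,185,50,50,8),cr(t,400,140,100,100,4)])   # 400 each
b=cr(t,255,185,50,50,6);c=cr(t,400,140,100,100,5)
d=cr(s,340,185,50,50,6);e=cr(s,140,205,112,100,5)[:, :500]
cv2.imwrite("pics/c1.png",np.hstack([cr(t,255,185,50,50,10)[:, :500][::1],]))
out=np.zeros((600,800,3),np.uint8)
out[:300,:300]=b; out[300:,:300]=d; out[:300,300:]=0
c=cr(t,400,150,100,75,4); e=cr(s,140,210,112,84,4)[:300,:448]
out[:300,300:700]=c; out[300:,300:748]=e
cv2.imwrite("pics/c1.png",out)
E
```

```text
(no output)
```

View pics/c1.png

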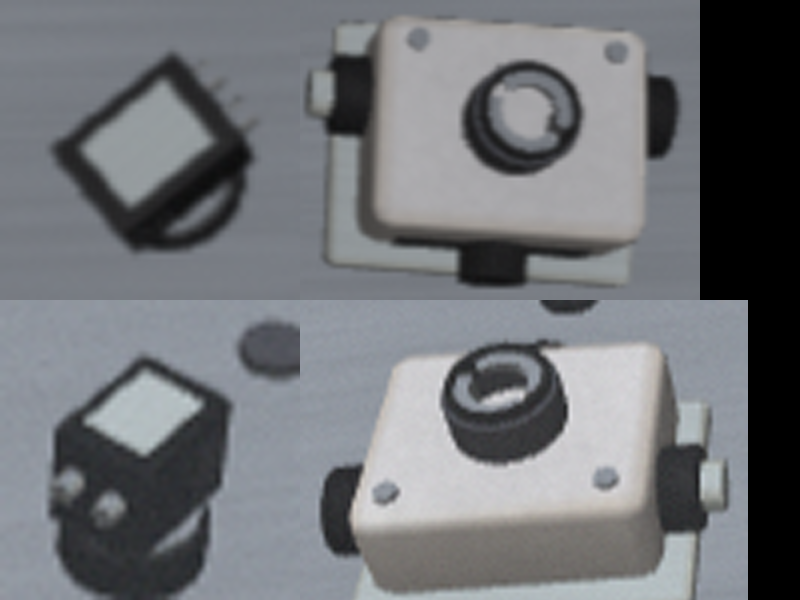

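```bash
cat > h.py <<'E'
import cv2,numpy as np
from rig import env,optics
def cam(n):
    c=optics.calibration(n);f=200/np.tan(np.radians(c["fov_y"]/2))
    K=np.array([[f,0,c["cx"]],[0,f,c["cy"]],[0,0,1.]]);W=np.linalg.inv(np.array(c["T"]));return K,W
def proj(n,P):
    K,W=cam(n);p=(W[:3,:3]@np.atleast_2d(P).T+W[:3,3:]);p=K@p;return (p[:2]/p[2]).T
def back(n,uv,z):
    K,W=cam(n);T=np.linalg.inv(W);d=T[:3,:3]@np.linalg.inv(K)@[uv[0],uv[1],1];o=T[:3,3];return o+d*(z-o[2])/d[2]
def rect(im,n,c,z,half=.06,px=300):
    # up=+x, right=-y
    cor=np.array([[c[0]+half,c[1]+half,z],[c[0]+half,c[1]-half,z],[c[0]-half,c[1]-half,z],[c[0]-half,c[1]+half,z]])
    H=cv2.getPerspectiveTransform(proj(n,cor).astype(np.float32),np.float32([[0,0],[px,0],[px,px],[0,px]]))
    return cv2.warpPerspective(im,H,(px,px),flags=cv2.INTER_CUBIC)
E
python3 - <<'E'
from h import *
t=cv2.imread("pics/top0.png");s=cv2.imread("pics/scene0.png")
cc=back("top",(255+147/6,185+143/6),.078);pc=back("top",(457,176.7),.115)
print("cam",cc,"port",pc)
print("screws",back("top",(429.5,159.5),.087),back("top",(479.25,163),.087),
 "scene",back("scene",(140+85/4,210+192/4),.087),back("scene",(140+305/4,210+178/4),.087))
cc=np.round(cc,2);pc=np.round(pc,2);print(cc,pc)
o=[]
for c,z in((cc,.078),(pc,.115)):
    r=[rect(i,n,c,z) for i,n in((t,"top"),(s,"scene"))]
    for q in r:
        for k in range(0,300,25): q[k,::6]=(0,255,255) if k!=150 else (0,0,255); q[::6,k]=(0,255,255) if k!=150 else (0,0,255)
    o.append(np.hstack(r))
cv2.imwrite("pics/r1.png",np.vstack(o))
E
```

```text
cam [0.53136249 0.20425568 0.078     ] port [ 0.58663239 -0.18429818  0.115     ]
screws [ 0.63441652 -0.13444027  0.087     ] [ 0.62352024 -0.24460956  0.087     ] scene [ 0.62684143 -0.2410228   0.087     ] [ 0.63755906 -0.13173203  0.087     ]
[0.53 0.2  0.08] [ 0.59 -0.18  0.12]
```

View pics/r1.png

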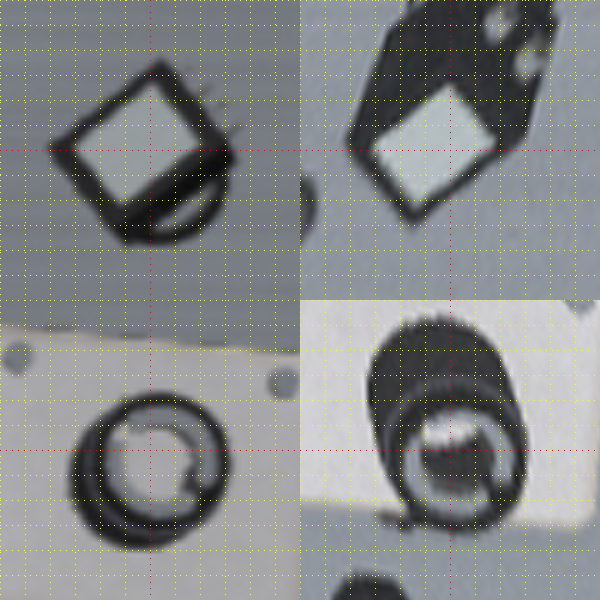

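```bash
cat > fit.py <<'E'
from h import *
from scipy.optimize import minimize
S=8
a=np.linspace(0,2*np.pi,60)
def disc(x,y,r,z): return np.c_[x+r*np.cos(a),y+r*np.sin(a),0*a+z]
def box(x,y,h,z0,z1,hx=.03,hy=.022):
    R=np.array([[np.cos(h),-np.sin(h)],[np.sin(h),np.cos(h)]])
    b=np.array([[hx,hy],[-hx,hy],[-hx,-hy],[hx,-hy]])@R.T+[x,y]
    return np.vstack([np.c_[b,[z]*4] for z in(z0,z1)])
def port(p): return [np.vstack([disc(p[0],p[1],.03,.085),disc(p[0],p[1],.03,.115)]),np.vstack([disc(p[0],p[1],.027,.115),disc(p[0],p[1],.027,.119)])]
def camera(p): return [box(*p[:3],.028,.078),np.vstack([disc(p[0],p[1],.031,0),disc(p[0],p[1],.031,.024)])]
def mask(n,parts,roi):
    x,y,w,h=roi;m=np.zeros((h*S,w*S),np.float32)
    for P in parts:
        q=(proj(n,P)+.5-[x,y])*S
        cv2.fillConvexPoly(m,np.round(cv2.convexHull(q.astype(np.float32))).astype(int),1)
    return cv2.resize(m,(w,h),interpolation=cv2.INTER_AREA)
def seg(im,roi,lo,hi,fillholes=True):
    x,y,w,h=roi;g=cv2.cvtColor(im[y:y+h,x:x+w],cv2.COLOR_BGR2GRAY).astype(np.float32)
    v=np.clip((hi-g)/(hi-lo),0,1)
    if fillholes:
        b=(v>.5).astype(np.uint8);cs,_=cv2.findContours(b,cv2.RETR_EXTERNAL,cv2.CHAIN_APPROX_NONE)
        c=max(cs,key=cv2.contourArea);f=np.zeros_like(b);cv2.drawContours(f,[c],-1,1,-1)
        core=cv2.erode(f,np.ones((3,3)));v=np.maximum(v,core);v*=cv2.dilate(f,np.ones((3,3)))
    return v
def fit(model,p0,data):
    f=lambda p:sum(((mask(n,model(p),r)-v)**2).sum() for n,v,r in data)
    s=np.vstack([p0]+[np.add(p0,e) for e in np.diag([.004,.004,.15][:len(p0)])])
    r=minimize(f,p0,method="Nelder-Mead",options=dict(initial_simplex=s,xatol=1e-5,fatol=1e-3));return r.x,r.fun
E
python3 - <<'E'
from fit import *
t=cv2.imread("pics/top0.png");s=cv2.imread("pics/scene0.png")
g=lambda im,r:cv2.cvtColor(im[r[1]:r[1]+r[3],r[0]:r[0]+r[2]],cv2.COLOR_BGR2GRAY)
pt,ps=(436,160,42,38),(170,214,44,46)
ct,cs=(258,188,46,46),(342,188,44,52)
for im,r in((t,pt),(s,ps),(t,ct),(s,cs)): q=g(im,r);print(np.percentile(q,[3,10,50,90]),q[0,0])
out=[]
for nm,mod,p0,rt,rs,th in(("port",port,[.586,-.182],pt,ps,((60,190),(70,190))),("cam",camera,[.53,.205,np.radians(130)],ct,cs,((40,115),(60,135)))):
    D=[("top",seg(t,rt,*th[0]),rt),("scene",seg(s,rs,*th[1]),rs)]
    for d in([D[0]],[D[1]],D):
        p,f=fit(mod,p0,d);print(nm,[q[0] for q in d],np.round(p,4),np.degrees(p[2:]),round(f,1))
    for n,v,r in D: out.append(cv2.resize(np.dstack([v,mask(n,mod(p),r),v])*255,(300,300),interpolation=cv2.INTER_NEAREST))
cv2.imwrite("pics/f1.png",np.vstack([np.hstack(out[:2]),np.hstack(out[2:])]))
E
```

```text
[ 34.85  48.   165.   168.  ] 167
[ 51.  56. 151. 206.] 151
[ 25.45  42.   122.   132.5 ] 126
[ 46.  48. 147. 151.] 152
port ['top'] [ 0.585  -0.1836] [] 12.3
port ['scene'] [ 0.5852 -0.1829] [] 27.4
port ['top', 'scene'] [ 0.5848 -0.1831] [] 40.9
cam ['top'] [0.5325 0.2053 2.2359] [128.10549086] 8.9
cam ['scene'] [0.5326 0.2067 2.2902] [131.2212607] 24.8
cam ['top', 'scene'] [0.5325 0.206  2.2575] [129.34779963] 42.2[ WARN:0@1.068] global loadsave.cpp:1063 imwrite_ Unsupported depth image for selected encoder is fallbacked to CV_8U.
```

View pics/f1.png

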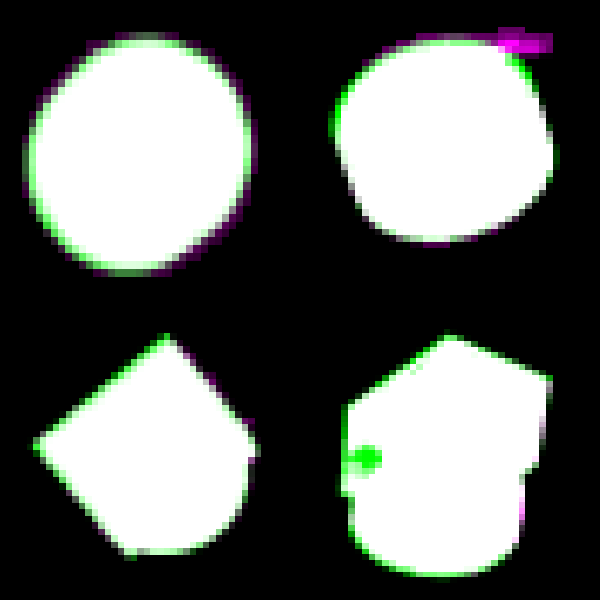

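```bash
python3 -m jog '[{"linear":[-0.841,-0.304,0],"roll":0},{"linear":[-0.841,-0.304,0],"roll":0},{"linear":[-0.841,-0.304,0],"roll":0},{"linear":[-0.841,-0.304,0],"roll":0},{"linear":[-0.841,-0.304,0],"roll":0},{"linear":[-0.841,-0.304,0],"roll":0},{"linear":[-0.841,-0.304,0],"roll":0},{"linear":[-0.841,-0.304,0],"roll":0},{"linear":[-0.841,-0.304,0],"roll":0},{"linear":[-0.841,-0.304,0],"roll":0},{"linear":[-0.841,-0.304,0],"roll":0},{"linear":[-0.841,-0.304,0],"roll":0}]' 1
python3 -m jog '[{"linear":[0,0,0.4],"roll":0.92},{"linear":[0,0,0.4],"roll":0.92},{"linear":[0,0,0.4],"roll":0.92},{"linear":[0,0,0.4],"roll":0.92},{"linear":[0,0,0.4],"roll":0.92},{"linear":[0,0,0.4],"roll":0.92},{"linear":[0,0,0],"roll":0},{"linear":[0,0,0],"roll":0},{"linear":[0,0,0],"roll":0}]'
cat > st.py <<'E'
from h import *
s=env.observe();R=np.array(s["tool_rot"]);print("t",round(s["time_s"],2),"pos",np.round(s["position"],4),"headx",round(np.degrees(np.arctan2(R[1,0],R[0,0])),2),"zax",np.round(R[:,2],3),"F",np.round(s["ft_force"],1),"M",np.round(s["wrist_torque"],2),"w",round(s["grip_width"],4),"gf",round(s["gripper_force"],1))
E
python3 st.py; python3 - <<'E'
from h import *
for n in("top","scene"):
    im=cv2.cvtColor(cv2.imread(f"pics/{n}0.png"),cv2.COLOR_BGR2GRAY)
    th=np.arange(-180,180,5);p=[]
    for r in(.016,.018,.020):
        P=np.c_[.585+r*np.cos(np.radians(th)),-.183+r*np.sin(np.radians(th)),0*th+.115]
        p.append(cv2.remap(im,proj(n,P).astype(np.float32)[:,None],None,cv2.INTER_LINEAR).ravel())
    p=np.mean(p,0).astype(int);print(n,[(int(a),int(v)) for a,v in zip(th,p)])
E
```

```text
time_s: 1.1
position: [0.5336, 0.2046, 0.231]
tool_rot: [[-0.914, 0.405, -0.001], [0.405, 0.914, -0.0], [0.001, -0.0, -1.0]]
ft_force: [0.8, 1.2, -0.2]
grip_width: 0.0853
gripper_force: 0.0
time_s: 1.85
position: [0.5331, 0.2061, 0.1362]
tool_rot: [[-0.625, 0.781, 0.001], [0.781, 0.625, 0.0], [-0.001, 0.001, -1.0]]
ft_force: [0.0, 0.4, 0.5]
grip_width: 0.0851
gripper_force: 0.0
t 1.85 pos [0.5331 0.2061 0.1362] headx 128.66 zax [ 0.001  0.    -1.   ] F [0.  0.4 0.5] M [ 0.06 -0.02  0.03] w 0.0851 gf 0.0
top [(-180, 122), (-175, 121), (-170, 121), (-165, 123), (-160, 124), (-155, 123), (-150, 124), (-145, 123), (-140, 119), (-135, 97), (-130, 71), (-125, 58), (-120, 63), (-115, 83), (-110, 100), (-105, 105), (-100, 107), (-95, 109), (-90, 107), (-85, 109), (-80, 112), (-75, 114), (-70, 114), (-65, 108), (-60, 107), (-55, 107), (-50, 108), (-45, 109), (-40, 109), (-35, 112), (-30, 112), (-25, 111), (-20, 113), (-15, 114), (-10, 116), (-5, 117), (0, 117), (5, 117), (10, 115), (15, 115), (20, 117), (25, 118), (30, 117), (35, 119), (40, 134), (45, 148), (50, 154), (55, 150), (60, 139), (6
[... 426 characters left out ...]
 (-120, 73), (-115, 94), (-110, 120), (-105, 131), (-100, 141), (-95, 144), (-90, 146), (-85, 146), (-80, 144), (-75, 143), (-70, 140), (-65, 140), (-60, 139), (-55, 138), (-50, 135), (-45, 134), (-40, 133), (-35, 129), (-30, 138), (-25, 144), (-20, 149), (-15, 152), (-10, 156), (-5, 156), (0, 153), (5, 148), (10, 149), (15, 149), (20, 153), (25, 147), (30, 145), (35, 157), (40, 172), (45, 171), (50, 150), (55, 126), (60, 122), (65, 122), (70, 126), (75, 131), (80, 139), (85, 144), (90, 147), (95, 147), (100, 147), (105, 146), (110, 143), (115, 141), (120, 142), (125, 142), (130, 140), (135, 139), (140, 137), (145, 135), (150, 135), (155, 132), (160, 134), (165, 132), (170, 131), (175, 131)]
```

```bash
python3 -m jog '[{"linear":[0,0,0.5],"roll":0},{"linear":[0,0,0.5],"roll":0},{"linear":[0,0,0.5],"roll":0},{"linear":[0,0,0.5],"roll":0},{"linear":[0,0,0.25],"roll":0},{"linear":[0,0,0.25],"roll":0},{"linear":[0,0,0],"roll":0},{"linear":[0,0,0],"roll":0},{"linear":[0,0,0],"roll":0}]'
python3 -m jog '[{"linear":[0,0,0],"roll":0},{"linear":[0,0,0],"roll":0},{"linear":[0,0,0],"roll":0},{"linear":[0,0,0],"roll":0},{"linear":[0,0,0],"roll":0},{"linear":[0,0,0],"roll":0},{"linear":[0,0,0],"roll":0},{"linear":[0,0,0],"roll":0},{"linear":[0,0,0],"roll":0},{"linear":[0,0,0],"roll":0},{"linear":[0,0,0],"roll":0},{"linear":[0,0,0],"roll":0}]' -1 60; python3 st.py
```

```text
time_s: 2.6
position: [0.5334, 0.2062, 0.0365]
tool_rot: [[-0.623, 0.782, 0.002], [0.782, 0.623, 0.0], [-0.001, 0.002, -1.0]]
ft_force: [-0.1, -1.2, 0.0]
grip_width: 0.0853
gripper_force: 0.0
time_s: 3.6
position: [0.533, 0.2061, 0.0359]
tool_rot: [[-0.623, 0.782, 0.001], [0.782, 0.623, 0.0], [-0.0, 0.001, -1.0]]
ft_force: [-0.4, -0.9, 5.9]
grip_width: 0.0433
gripper_force: 61.5
t 3.6 pos [0.533  0.2061 0.0359] headx 128.52 zax [ 0.001  0.    -1.   ] F [-0.4 -0.9  5.9] M [-0.08  0.22  0.04] w 0.0433 gf 61.5
```

```bash
python3 -m jog '[{"linear":[0,0,-0.2],"roll":0},{"linear":[0,0,-0.4],"roll":0},{"linear":[0,0,-0.5],"roll":0},{"linear":[0,0,-0.5],"roll":0},{"linear":[0,0,-0.5],"roll":0},{"linear":[0,0,-0.5],"roll":0},{"linear":[0,0,-0.5],"roll":0},{"linear":[0,0,-0.5],"roll":0},{"linear":[0,0,-0.2],"roll":0},{"linear":[0,0,0],"roll":0},{"linear":[0,0,0],"roll":0},{"linear":[0,0,0],"roll":0}]'; python3 st.py
python3 - <<'E'
from h import *
s=env.observe();R=np.array(s["tool_rot"]);print(R.T@(np.array([.585,-.183,s["position"][2]])-s["position"])/.04)
E
```

```text
time_s: 4.6
position: [0.5321, 0.2059, 0.1858]
tool_rot: [[-0.623, 0.782, -0.003], [0.782, 0.623, -0.0], [0.001, -0.002, -1.0]]
ft_force: [0.6, -1.0, -3.0]
grip_width: 0.0433
gripper_force: 61.3
t 4.6 pos [0.5321 0.2059 0.1858] headx 128.52 zax [-0.003 -0.    -1.   ] F [ 0.6 -1.  -3. ] M [ 0.06  0.   -0.01] w 0.0433 gf 61.3
[-8.43200842e+00 -5.01960115e+00  4.45959239e-04]
```

```bash
python3 -m jog '[{"linear":[-0.4,-0.24,0],"roll":0},{"linear":[-0.7,-0.416,0],"roll":0},{"linear":[-0.8,-0.476,0],"roll":0},{"linear":[-0.8,-0.476,0],"roll":0},{"linear":[-0.8,-0.476,0],"roll":0},{"linear":[-0.8,-0.476,0],"roll":0},{"linear":[-0.8,-0.476,0],"roll":0},{"linear":[-0.8,-0.476,0],"roll":0},{"linear":[-0.8,-0.476,0],"roll":0},{"linear":[-0.8,-0.476,0],"roll":0},{"linear":[-0.6,-0.357,0],"roll":0},{"linear":[-0.33,-0.196,0],"roll":0}]'>/dev/null
python3 -m jog '[{"linear":[0,0,0],"roll":0.95},{"linear":[0,0,0],"roll":0.95},{"linear":[0,0,0],"roll":0.95},{"linear":[0,0,0],"roll":0.95},{"linear":[0,0,0],"roll":0.95},{"linear":[0,0,0],"roll":0.95},{"linear":[0,0,0],"roll":0.95},{"linear":[0,0,0],"roll":0.95},{"linear":[0,0,0],"roll":0.95},{"linear":[0,0,0],"roll":0.95},{"linear":[0,0,0],"roll":0.95},{"linear":[0,0,0],"roll":0.95}]' >/dev/null
python3 -m jog '[{"linear":[0,0,0],"roll":0.9},{"linear":[0,0,0],"roll":0.9},{"linear":[0,0,0],"roll":0.9},{"linear":[0,0,0],"roll":0.9},{"linear":[0,0,0],"roll":0},{"linear":[0,0,0],"roll":0},{"linear":[0,0,0],"roll":0},{"linear":[0,0,0],"roll":0}]'>/dev/null;python3 st.py
python3 - <<'E'
from h import *
for n in("top","scene"): cv2.imwrite(f"pics/{n}1.png",optics.get_image(n)[:,:,::-1])
t=cv2.imread("pics/top1.png");s=cv2.imread("pics/scene1.png")
r=lambda i,x,y,w,h,k:cv2.resize(i[y:y+h,x:x+w],None,fx=k,fy=k,interpolation=cv2.INTER_CUBIC)
cv2.imwrite("pics/v1.png",np.hstack([r(t,410,110,100,120,4),r(s,140,170,100,120,4)]))
E
```

```text
t 7.27 pos [ 0.5856 -0.1826  0.187 ] headx 53.62 zax [-0.001  0.    -1.   ] F [ 0.   0.2 -2.8] M [-0.04  0.02  0.01] w 0.043 gf 61.2
```

View pics/v1.png

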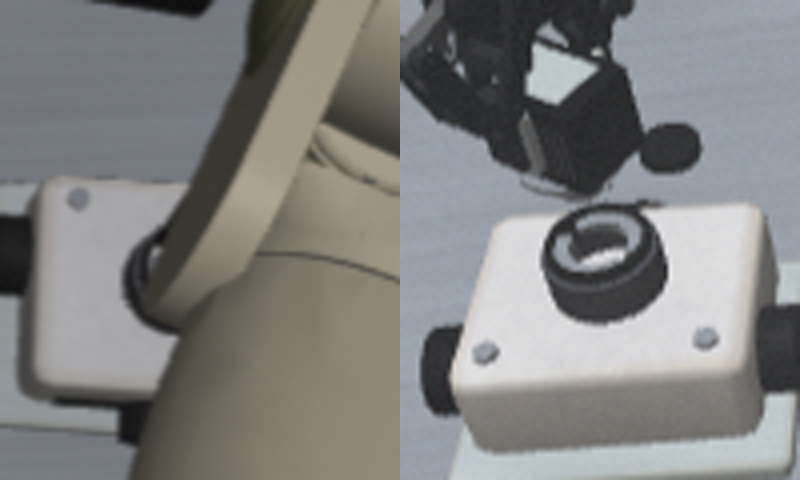

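```bash
python3 - <<'E'
from h import *
s=env.observe();x,y,z=s["position"]
a=np.linspace(0,2*np.pi,40)
im=cv2.imread("pics/scene1.png")
k=6;X,Y=160,165
o=cv2.resize(im[Y:Y+90,X:X+90],None,fx=k,fy=k,interpolation=cv2.INTER_CUBIC)
h=np.radians(53.6);R=np.array([[np.cos(h),-np.sin(h)],[np.sin(h),np.cos(h)]])
b=np.array([[.03,.022],[-.03,.022],[-.03,-.022],[.03,-.022]])@R.T+[x,y]
for P in(np.c_[x+.027*np.cos(a),y+.027*np.sin(a),0*a+z-.012],np.c_[.585+.03*np.cos(a),-.183+.03*np.sin(a),0*a+.115],np.c_[b,[z+.042]*4]):
    q=((proj("scene",P)+.5-[X,Y])*k).astype(int);cv2.polylines(o,[q],True,(0,0,255),1)
cv2.imwrite("pics/v2.png",o)
E
```

```text
(no output)
```

View pics/v2.png

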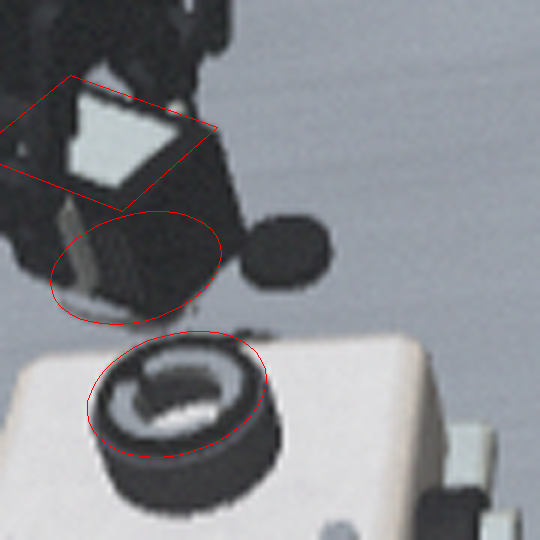

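```bash
python3 -m jog '[{"linear":[0,0,0.3],"roll":0},{"linear":[0,0,0.3],"roll":0},{"linear":[0,0,0.2],"roll":0},{"linear":[0,0,0.12],"roll":0},{"linear":[0,0,0],"roll":0},{"linear":[0,0,0],"roll":0},{"linear":[0,0,0],"roll":0},{"linear":[0,0,0],"roll":0}]'>/dev/null;python3 st.py
```

```text
t 8.03 pos [ 0.5859 -0.1829  0.1512] headx 53.52 zax [ 0.001 -0.001 -1.   ] F [ 0.1  0.5 -2. ] M [-0.01  0.03 -0.  ] w 0.0432 gf 61.3
```

```bash
python3 -m jog '[{"linear":[0,0,0.05],"roll":0},{"linear":[0,0,0.05],"roll":0},{"linear":[0,0,0.05],"roll":0},{"linear":[0,0,0.05],"roll":0},{"linear":[0,0,0],"roll":0},{"linear":[0,0,0],"roll":0}]'>/dev/null;python3 st.py
```

```text
t 8.53 pos [ 0.5856 -0.1828  0.1424] headx 53.52 zax [-0.  0. -1.] F [-0.2  0.4 -1.9] M [0.02 0.03 0.02] w 0.0434 gf 61.3
```

```bash
python3 -m jog '[{"linear":[0,0,0.04],"roll":0},{"linear":[0,0,0],"roll":0}]'>/dev/null;python3 st.py; python3 -m jog '[{"linear":[0,0,0.03],"roll":0},{"linear":[0,0,0],"roll":0},{"linear":[0,0,0],"roll":0}]'>/dev/null;python3 st.py
```

```text
t 8.7 pos [ 0.5856 -0.1827  0.1407] headx 53.52 zax [-0.  0. -1.] F [ 0.1 -0.1 -1.6] M [-0.02  0.    0.01] w 0.0435 gf 61.4
t 8.95 pos [ 0.5857 -0.1828  0.1397] headx 53.52 zax [-0.  0. -1.] F [-0.9  0.6 -2. ] M [-0.03 -0.03  0.02] w 0.0434 gf 61.4
```

```bash
for i in 1 2 3; do python3 -m jog '[{"linear":[0,0,0.025],"roll":0},{"linear":[0,0,0],"roll":0}]'>/dev/null;python3 st.py; done
```

```text
t 9.12 pos [ 0.5856 -0.1827  0.1386] headx 53.52 zax [-0.  0. -1.] F [-0.2 -0.7 -2.7] M [-0.01  0.    0.05] w 0.0434 gf 61.4
t 9.28 pos [ 0.5857 -0.1828  0.1377] headx 53.52 zax [ 0. -0. -1.] F [-0.2  0.1 -1.9] M [-0.04 -0.1   0.  ] w 0.0434 gf 61.3
t 9.45 pos [ 0.5859 -0.183   0.1368] headx 53.51 zax [ 0.001 -0.    -1.   ] F [ 2.9 -0.9 -1.4] M [-0.16 -0.22 -0.04] w 0.0435 gf 61.4
```

```bash
for i in 1 2; do python3 -m jog '[{"linear":[0,0,0.02],"roll":0},{"linear":[0,0,0],"roll":0}]'>/dev/null;python3 st.py; done
```

```text
t 9.62 pos [ 0.586 -0.183  0.136] headx 53.51 zax [ 0.001 -0.001 -1.   ] F [ 1.4 -1.3 -2. ] M [-0.27 -0.39 -0.03] w 0.0438 gf 61.5
t 9.78 pos [ 0.586  -0.183   0.1352] headx 53.51 zax [ 0.001 -0.001 -1.   ] F [ 2.9 -2.  -2.3] M [-0.32 -0.53 -0.06] w 0.0435 gf 61.5
```

```bash
python3 -m jog '[{"linear":[0,0.02,0],"roll":0},{"linear":[0,0,0],"roll":0},{"linear":[0,0,0],"roll":0}]'>/dev/null;python3 st.py;  python3 -m jog '[{"linear":[0,0,0.02],"roll":0},{"linear":[0,0,0],"roll":0}]'>/dev/null;python3 st.py
```

```text
t 10.03 pos [ 0.5862 -0.1831  0.135 ] headx 53.52 zax [-0.  0. -1.] F [ 0.6  0.4 -0.2] M [-0.14 -0.17 -0.03] w 0.0432 gf 61.5
t 10.2 pos [ 0.5862 -0.1831  0.1341] headx 53.52 zax [-0.  0. -1.] F [ 1.3 -0.  -1.9] M [-0.14 -0.21 -0.07] w 0.043 gf 61.6
```

```bash
for i in 1 2 3; do python3 -m jog '[{"linear":[0,0.003,0.025],"roll":0},{"linear":[0,0,0],"roll":0}]'>/dev/null;python3 st.py; done
```

```text
t 10.37 pos [ 0.5863 -0.1831  0.133 ] headx 53.52 zax [-0.001  0.    -1.   ] F [ 1.3 -0.5 -2.5] M [-0.04 -0.09 -0.04] w 0.0434 gf 61.6
t 10.53 pos [ 0.5863 -0.1832  0.132 ] headx 53.52 zax [-0.001  0.    -1.   ] F [-0.   0.3 -1.8] M [ 0.04  0.03 -0.07] w 0.0433 gf 61.6
t 10.7 pos [ 0.5864 -0.1832  0.131 ] headx 53.52 zax [-0.001  0.001 -1.   ] F [-1.   0.3 -2.1] M [ 0.13  0.14 -0.05] w 0.0434 gf 61.5
```

```bash
for i in 1 2 3; do python3 -m jog '[{"linear":[0,0,0.02],"roll":0},{"linear":[0,0,0],"roll":0}]'>/dev/null;python3 st.py; done
```

```text
t 10.87 pos [ 0.5864 -0.1833  0.1306] headx 53.52 zax [-0.  0. -1.] F [-3.2  1.1  1.2] M [ 0.24  0.45 -0.03] w 0.0432 gf 61.9
t 11.03 pos [ 0.5864 -0.1833  0.1299] headx 53.52 zax [-0.  0. -1.] F [-4.2  1.6  2.8] M [0.42 0.64 0.02] w 0.0431 gf 62.1
t 11.2 pos [ 0.5864 -0.1833  0.1291] headx 53.52 zax [-0.  0. -1.] F [-4.1  2.2  3.9] M [ 0.51  0.74 -0.04] w 0.0438 gf 62.3
```

```bash
python3 -m jog '[{"linear":[0,-0.012,0.02],"roll":0},{"linear":[0,0,0],"roll":0}]'>/dev/null;python3 st.py; for i in 1 2; do python3 -m jog '[{"linear":[0,0,0],"roll":0.4},{"linear":[0,0,0],"roll":0.4},{"linear":[0,0,0],"roll":0}]'>/dev/null;python3 st.py; done
```

```text
t 11.37 pos [ 0.5864 -0.1833  0.1285] headx 53.52 zax [ 0.001 -0.    -1.   ] F [-3.2  1.6  6.1] M [ 0.33  0.56 -0.05] w 0.0432 gf 62.3
t 11.62 pos [ 0.5869 -0.1836  0.1286] headx 49.45 zax [ 0.002 -0.001 -1.   ] F [-0.5  0.2  5.1] M [ 0.13  0.14 -0.06] w 0.0435 gf 62.2
t 11.87 pos [ 0.5869 -0.1836  0.1286] headx 45.51 zax [ 0.002 -0.001 -1.   ] F [ 0.2 -0.3  5. ] M [ 0.03  0.01 -0.08] w 0.0433 gf 62.2
```

```bash
for i in 1 2 3 4; do python3 -m jog '[{"linear":[0,0,0.005],"roll":0.4},{"linear":[0,0,0],"roll":0.4},{"linear":[0,0,0],"roll":0}]'>/dev/null;python3 st.py; done
```

```text
t 12.12 pos [ 0.5868 -0.1836  0.1284] headx 41.53 zax [ 0.002 -0.001 -1.   ] F [-0.3 -0.   4.2] M [ 0.08  0.06 -0.04] w 0.0432 gf 62.3
t 12.37 pos [ 0.5868 -0.1836  0.1282] headx 37.53 zax [ 0.002 -0.001 -1.   ] F [ 0.9 -0.1  5.4] M [ 0.07  0.1  -0.09] w 0.0436 gf 62.3
t 12.62 pos [ 0.5868 -0.1836  0.1281] headx 33.53 zax [ 0.002 -0.001 -1.   ] F [-0.4  1.2  5.8] M [ 0.04  0.05 -0.04] w 0.0434 gf 62.3
t 12.87 pos [ 0.5868 -0.1836  0.1279] headx 29.53 zax [ 0.002 -0.001 -1.   ] F [ 0.1 -0.   5.7] M [ 0.05  0.1  -0.07] w 0.0433 gf 62.4
```

```bash
for i in 1 2 3 4; do python3 -m jog '[{"linear":[0,0,0.004],"roll":0.4},{"linear":[0,0,0],"roll":0.4},{"linear":[0,0,0],"roll":0}]'>/dev/null;python3 st.py; done
```

```text
t 13.12 pos [ 0.5868 -0.1835  0.1277] headx 25.53 zax [ 0.002 -0.001 -1.   ] F [-0.3  0.3  5.7] M [ 0.07  0.16 -0.06] w 0.0433 gf 62.4
t 13.37 pos [ 0.5868 -0.1835  0.1276] headx 21.54 zax [ 0.002 -0.001 -1.   ] F [-0.9  1.   6.5] M [0.08 0.13 0.  ] w 0.0434 gf 62.4
t 13.62 pos [ 0.5868 -0.1835  0.1275] headx 17.53 zax [ 0.002 -0.001 -1.   ] F [-1.2  1.9  6.9] M [0.13 0.17 0.04] w 0.0435 gf 62.4
t 13.87 pos [ 0.5868 -0.1835  0.1274] headx 13.53 zax [ 0.002 -0.001 -1.   ] F [0.  2.1 7.6] M [ 0.11  0.15 -0.01] w 0.0437 gf 62.5
```

```bash
python3 -m jog '[{"linear":[0,0,0],"roll":0.4},{"linear":[0,0,0],"roll":0.4},{"linear":[0,0,0],"roll":0.4},{"linear":[0,0,0],"roll":0.4},{"linear":[0,0,0],"roll":0}]'>/dev/null;python3 st.py; python3 -m jog '[{"linear":[0,0,0],"roll":0.4},{"linear":[0,0,0],"roll":0.4},{"linear":[0,0,0],"roll":0.4},{"linear":[0,0,0],"roll":0.4},{"linear":[0,0,0],"roll":0.4},{"linear":[0,0,0],"roll":0.22},{"linear":[0,0,0],"roll":0}]'>/dev/null;python3 st.py;  for i in 1 2; do python3 -m jog '[{"linear":[0,0,-0.012],"roll":0},{"linear":[0,0,0],"roll":0},{"linear":[0,0,0],"roll":0}]'>/dev/null;python3 st.py; done
python3 - <<'E'
from h import *
for n in("top","scene"): cv2.imwrite(f"pics/{n}2.png",optics.get_image(n)[:,:,::-1])
s=cv2.imread("pics/scene2.png")
cv2.imwrite("pics/v3.png",cv2.resize(s[150:290,140:260],None,fx=4,fy=4,interpolation=cv2.INTER_CUBIC))
E
```

```text
t 14.28 pos [ 0.5868 -0.1834  0.1274] headx 5.54 zax [ 0.002 -0.001 -1.   ] F [-0.5  1.3  7.3] M [ 0.17  0.17 -0.09] w 0.0432 gf 62.5
t 14.87 pos [ 0.5868 -0.1834  0.1274] headx -5.52 zax [ 0.002 -0.001 -1.   ] F [-1.1  1.4  7.1] M [0.13 0.19 0.04] w 0.0434 gf 62.5
t 15.12 pos [ 0.5868 -0.1835  0.1278] headx -5.47 zax [ 0.002 -0.001 -1.   ] F [-0.5  0.5  7. ] M [0.12 0.19 0.03] w 0.0438 gf 62.4
t 15.37 pos [ 0.5868 -0.1834  0.1281] headx -5.47 zax [ 0.002 -0.001 -1.   ] F [-1.1  0.5  6.2] M [ 0.13  0.13 -0.  ] w 0.0433 gf 62.4
```

View pics/v3.png

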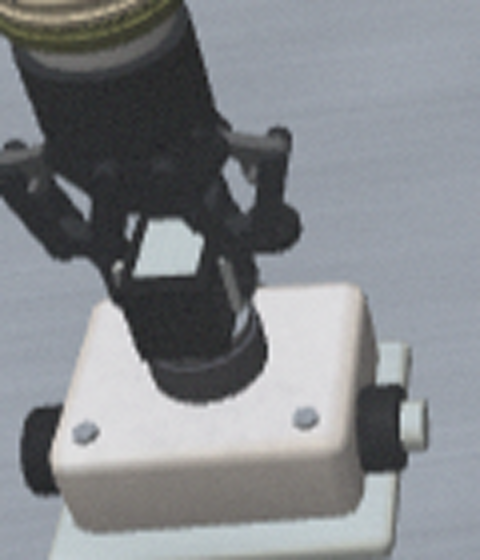

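```bash
for i in 1 2 3 4; do python3 -m jog '[{"linear":[0,0,-0.012],"roll":0},{"linear":[0,0,0],"roll":0},{"linear":[0,0,0],"roll":0}]'>/dev/null;python3 st.py; done
```

```text
t 15.72 pos [ 0.5867 -0.1834  0.1284] headx -5.53 zax [ 0.001 -0.001 -1.   ] F [ 2.1 -0.2  3.2] M [-0.03 -0.22  0.1 ] w 0.0436 gf 62.0
t 15.97 pos [ 0.5867 -0.1834  0.1285] headx -5.57 zax [ 0.001 -0.    -1.   ] F [ 5.2 -1.3 -0.5] M [-0.32 -0.77  0.08] w 0.0432 gf 61.6
t 16.22 pos [ 0.5866 -0.1834  0.1285] headx -5.58 zax [ 0.001 -0.    -1.   ] F [ 6.1 -1.7 -2.2] M [-0.38 -1.    0.07] w 0.0435 gf 61.5
t 16.47 pos [ 0.5866 -0.1834  0.1286] headx -5.58 zax [ 0. -0. -1.] F [ 7.4 -2.9 -6.3] M [-0.43 -1.13  0.03] w 0.0432 gf 61.9
```

```bash
python3 -m jog '[{"linear":[0,0,0.02],"roll":0},{"linear":[0,0,0],"roll":0},{"linear":[0,0,0],"roll":0}]'>/dev/null;python3 st.py
python3 -m jog '[{"linear":[0,0,0],"roll":0},{"linear":[0,0,0],"roll":0},{"linear":[0,0,0],"roll":0},{"linear":[0,0,0],"roll":0},{"linear":[0,0,0],"roll":0},{"linear":[0,0,0],"roll":0},{"linear":[0,0,0],"roll":0},{"linear":[0,0,0],"roll":0}]' 1 >/dev/null; python3 st.py
python3 -m jog '[{"linear":[0,0,-0.2],"roll":0},{"linear":[0,0,-0.4],"roll":0},{"linear":[0,0,-0.5],"roll":0},{"linear":[0,0,-0.5],"roll":0},{"linear":[0,0,-0.5],"roll":0},{"linear":[0,0,-0.5],"roll":0},{"linear":[0,0,-0.5],"roll":0},{"linear":[0,0,-0.5],"roll":0},{"linear":[0,0,-0.5],"roll":0}]' >/dev/null
python3 -m jog '[{"linear":[-0.9,0,0],"roll":0},{"linear":[-0.9,0,0],"roll":0},{"linear":[-0.9,0,0],"roll":0},{"linear":[-0.9,0,0],"roll":0},{"linear":[-0.9,0,0],"roll":0},{"linear":[-0.9,0,0],"roll":0},{"linear":[0,0,0],"roll":0},{"linear":[0,0,0],"roll":0},{"linear":[0,0,0],"roll":0}]' >/dev/null;python3 st.py
python3 - <<'E'
from fit import *
for n in("top","scene"): cv2.imwrite(f"pics/{n}3.png",optics.get_image(n)[:,:,::-1])
im=[cv2.imread(f"pics/{n}3.png") for n in("top","scene")];k=4;o=[]
for i,n,X,Y in((im[0],"top",405,115),(im[1],"scene",140,165)):
    c=cv2.resize(i[Y:Y+120,X:X+100],None,fx=k,fy=k,interpolation=cv2.INTER_CUBIC)
    P=box(.5862,-.183,np.radians(-5.6),.1205,.1705)[4:]
    cv2.polylines(c,[((proj(n,P)+.5-[X,Y])*k).astype(int)],True,(0,0,255),1);o.append(c)
cv2.imwrite("pics/v4.png",np.hstack(o))
E
```

```text
t 16.72 pos [ 0.5866 -0.1834  0.1285] headx -5.58 zax [ 0.001 -0.    -1.   ] F [ 4.7 -1.9 -1.9] M [-0.36 -0.9   0.07] w 0.0434 gf 62.8
t 17.38 pos [ 0.5862 -0.1831  0.1288] headx -5.58 zax [-0.  0. -1.] F [-0.2 -0.3 -0.2] M [-0.03  0.   -0.  ] w 0.0855 gf 0.0
t 18.88 pos [ 0.3716 -0.1624  0.2935] headx -5.6 zax [ 0.001 -0.001 -1.   ] F [-0.4 -0.7  0.7] M [-0.05 -0.01 -0.01] w 0.085 gf 0.0
```

View pics/v4.png

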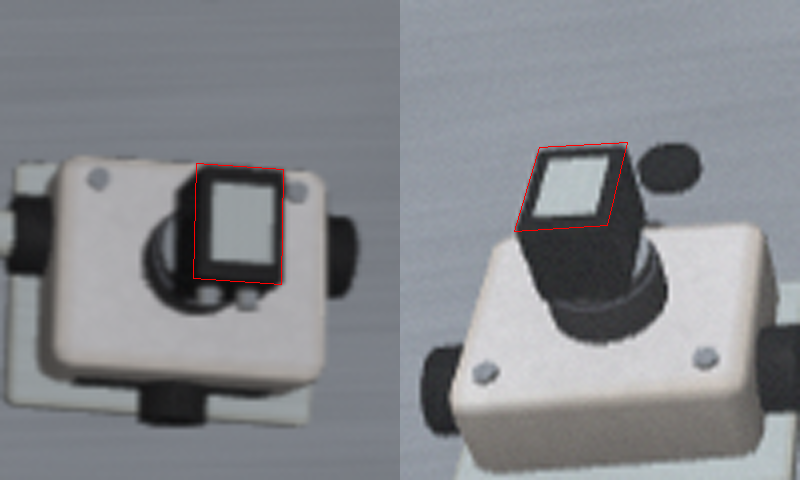

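```bash
python3 -c "
from rig import env
print(env.close_job())"
```

```text
the job is handed in; nothing more can be done
None
```

The camera is screwed onto the port and released, held down by the thread with its socket end square to the unit's front. The job was handed in after about 19 s of the 58 s; no verdict came back.

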